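# Refit the speed knob of a bead spinner

### The job

Bring the bead spinner back to work: first twist its red spring-return reset knob clockwise to the stop and let go, so that it springs back. Then pick up the loose black speed knob, turn it so that the flat in its bore matches the flat of the steel D-shaft, push it fully home on the shaft and press on, so that the sprung shaft goes all the way down. Finish while still holding the knob pressed down (do not let go), and leave the washi tape, the crochet ball and the scissors undisturbed.

Things in the scene. Friction and masses are not known exactly. Their poses are not given: they have to be found in the camera images.
- bead_spinner: Bead spinner, fixed: white console with blue top, 100 (x) x 220 (y) x 45 mm high; behind it (+x) a motor pod with a wooden bowl 100 mm across, its centre 125 mm behind the console's, rim 100 mm high. Origin under the console's centre, on the table; x points to the bowl, y to the reset knob. Upright axes: reset knob at (0, +60 mm), speed shaft at (0, -60 mm).
- reset_knob (a joint): Angle of the red reset knob, rad: 0 at rest, grows as it is turned clockwise seen from above, stop at 0.90. A spring returns it to 0 when let go (about 0.04 N m at rest, 0.09 N m at the stop).
- reset_grip (a point): Top centre of the red reset knob, 78 mm above the table, turning with it. A bar grip, 30 mm long along this point's x, 12 mm wide along its y, reaches 25 mm down from here to a round skirt 30 mm across and 6 mm high. A white line on top marks the bar's -x end, which faces the front at rest.
- shaft_tip (a point): Centre of the steel D-shaft's top, 67 mm above the table (22 mm out of the console), moving with it; z up. 14 mm thick, one flat, 3 mm from the axis on the -x side; end chamfered 1.5 mm (flat 0.8). It turns only stiffly (0.15 N m); at the start the flat faces the console's front (-x), turned up to 0.6 rad either way; a black mark on the brass collar shows it.
- speed_shaft (a joint): How far the sprung shaft is pushed down into the console, m: 0 up, 0.004 fully down (stop). It takes 4 N to start it moving and 9 N to hold it fully down.
- speed_knob: Loose black knob, about 40 g, upright on the table. Origin at the centre of its underside, z up. Skirt 41 mm across, body 36 mm across up to 18 mm high, then a bar grip 38 mm long (x), 14 mm wide (y), up to 43 mm. A white line on the bar's top and end marks its -x end, the pointer.
- knob_bore (a point): Centre of the D-bore's mouth in the speed knob's underside (the knob's origin and axes). 14 mm deep, 15.2 mm across, flat 3.4 mm from the axis on the pointer's (-x) side. It goes on only with the pointer the way the shaft's flat faces (x axes alike: within 0.1 rad is easy, far off it jams). Fully home: mouth 14 mm below the shaft's tip; even pressed down it stays clear of the console.
- washi_yellow: Roll of yellow paper tape lying flat, 41 mm across, 15 mm high; origin under its centre. Leave alone.
- crochet_ball: White ball of crochet cotton, 85 mm across, 79 mm high; origin under its centre. Leave alone.
- scissors_mint: Mint-green craft scissors lying flat, 57 x 141 x 10 mm, long along y; origin under the middle. Leave alone.
Mind the look-alikes: they are no part of the job. Of the things that look like the speed_knob, the smallest one is meant.

How it is judged (in metres and radians):
On the way, in this order (a step that is already met when the one before it is completed fails the run):
1. the reset knob is twisted clockwise to its stop (0.82 rad or more of 0.90) (value of joint reset_knob above 0.82 rad), for 0.1 s.
2. it is let go and has sprung back (below 0.08 rad) (value of joint reset_knob below 0.08 rad and contact force between the fingers and bead_spinner below 0.1 N and distance between the grasp point and reset_grip above 0.03 m), for 0.2 s.
3. the speed knob is fully home on the shaft (z of speed_knob in the frame of shaft_tip below -0.0115 m and horizontal distance between speed_knob and shaft_tip below 0.0025 m and angle between the x axis of speed_knob and the x axis of shaft_tip, either way round below 0.35 rad and angle between speed_knob's own z axis and vertical below 0.1 rad), for 0.2 s.
At the end, for the whole second after the job is handed in: The speed knob is home on the D-shaft (at least 11.5 mm on, centred within 2.5 mm, flats within 0.35 rad, upright within 0.1 rad), the robot still holds it (over 5 N) and presses the shaft down more than 3 of its 4 mm; the reset knob is back below 0.08 rad (all of step 3 and value of joint reset_knob below 0.08 rad and value of joint speed_shaft above 0.003 m and contact force between the fingers and speed_knob above 5 N); the arm keeps its last pose, push and grip.
It fails at once if the yellow washi tape is moved more than 20 mm (distance of washi_yellow from where it was at the start of the episode above 0.02 m).
It fails at once if the crochet ball is moved more than 20 mm (distance of crochet_ball from where it was at the start of the episode above 0.02 m).
It fails at once if the mint scissors is moved more than 20 mm (distance of scissors_mint from where it was at the start of the episode above 0.02 m).
It also fails if it takes over 51 s, if anything falls off the work surface, if the arm or the gripper's body presses on something with over 40 N, if the wrist force passes 120 N, or if a joint passes its speed limit or range.

### The arm

A 7-joint arm with a two-finger parallel gripper is mounted at the origin on a cart in front of the work surface, level with it; the furniture and walls round the work are solid. World frame = base frame: x ahead of the robot, y to its left, z up, the work surface at z = 0. Lengths are in mm, angles in rad, forces in N, time in s.
With the tool pointing down it reaches from about 400 to 875 mm from the base axis. Payload 4.4 kg.
Tool frame: the origin (TCP) lies midway between the tips of the shut fingers; the grasp point (between the pads) lies ctrl.grip_depth behind it (ctrl.grip_depth is the distance from the TCP to the grasp point, in mm); z points along the fingers, y is the line along which they close (so a half turn about z gives the same grasp; the last joint's range is limited). The gripper opens to 85 mm and grips with 20 to 120 N. Pads are 22 mm wide; open, the fingers measure 114 mm over their backs; the gripper's body (76 mm by 85 mm) begins 54 mm behind the grasp point. The pads swing forward as they close: fully open they stand 13 mm farther back than shut.
Start: joints at [1.198, 0.628, 0.038, 1.517, -0.027, 0.996, -0.02], TCP at [196.335, -619.654, 201.913] pointing down, gripper open.
Joint ranges: [-3.06, 3.06], [-0.37, 2.12], [-1.25, 1.32], [0.18, 2.47], [-1.1, 4.24], [0.23, 1.98], [-2.94, 2.94]. Speed limits (rad/s): [2.57, 2.57, 3.14, 3.14, 3.14, 3.14, 3.14].

### API

Orientations are given as [roll, pitch, yaw] about the fixed x, y, z axes, in that order (R = Rz(yaw) Ry(pitch) Rx(roll)).
In Python, from cell import ctrl gives the robot as it stands.
- The arm moves only by the tool carry_out, never from a script. Its argument "deltas" is one flat list of numbers, 7 for each row, row after row: the turn, a rotation vector about the tool's x, y, z in degrees, then the shift along the tool's x, y, z in m, then the closure, from -1 (fully open) to 1 (shut). In form: [wx, wy, wz, dx, dy, dz, claw, wx, wy, wz, dx, dy, dz, claw, ...]. A call has 1 to 12 rows; each row shifts and turns the commanded pose from where the row before left it, along the tool's axes as they then stand; what a row does not reach is not made up. A row lasts 1/8 s, in which the tool goes at most 62.5 mm and 10.7 degrees, less where a joint would pass 70% of its speed; a pose out of reach is approached as far as the arm can. A call with a gripper value outside its range is refused whole. The fingers move at their own pace and stop on an object; the grip force is fixed at half the most. Time passes only in rows, so rows that do not move let the fingers close. It gives the time, the measured TCP pose, the force, the opening and the grip force at its end, in the units of the state.
- ctrl.read_state(): the state, without advancing time (a new reading comes with each control period).
- ctrl.get_image(name): name is "scene" or "top" or "wrist"; returns the picture (480x640x3 uint8, red, green, blue); there is no depth.
- ctrl.calibration(name): a dict with "mtx" (3x3 intrinsics, pixels), "R" (3x3) and "t" (3): a world point X has camera coordinates R X + t. Camera axes: x right, y down, z forward; pixel columns grow to the right and rows downward; lengths in mm; the calibration is good to about 2 mm. A picture is of the moment at which its call begins: read the wrist's pose just before it. calibration takes no time and is no camera call; for the wrist camera it gives the pose at the moment of the call.
- ctrl.finish_job(): hands the job in; it is judged then, once.
The state is a dict: "clock": time; "qpos": joint angles; "qd": joint speeds; "tau": joint torques, N m; "eef_pos": TCP position; "tool_rot": TCP orientation; "force": force on the tool from outside, world axes, zero at the start; "torque": the same for the moment, N m; "width": finger opening in mm; "gripper_force": force on a finger pad.
Only numpy, scipy, OpenCV 4.12 (cv2) and the standard library are available. Lean on these libraries where they do the work, as an engineer would, in place of code of your own. Each camera call takes 0.05 s, during which the arm holds its last target. There are 200 camera calls.

## Working session

There is one attempt and no reset: what is moved stays moved. The work goes in short steps, Python scripts to look and compute and a tool call to move; the robot and the scene stay as the last step left them, time stands still between calls to the robot, and variables do not carry over. Pictures are saved under pics/ and viewed, at most 10 in all, crops included, and the job is handed in when it is done.

Besides the shell and the picture viewer there is one more tool, called after "Request:" as a command line: name --argument value ..., lists and objects as JSON in quotes. carry_out: Moves the arm, as the interface text tells. Its arguments: {"type":"object","properties":{"deltas":{"type":"array"}},"required":["deltas"]}

```bash
mkdir -p pics; ls
python3 - <<'E'
from cell import ctrl
import cv2,numpy as np
for n in("scene","top"):
    im=ctrl.get_image(n); cv2.imwrite(f"pics/{n}0.png",im[:,:,::-1]); c=ctrl.calibration(n); print(n,c)
s=ctrl.read_state();print({k:s[k] for k in("clock","eef_pos","tool_rot","force","width")},ctrl.grip_depth)
E
```

```text
pics
scene {'mtx': array([[546.53627316,   0.        , 320.51458332],
       [  0.        , 546.53627316, 254.93390431],
       [  0.        ,   0.        ,   1.        ]]), 'R': array([[-0.58704276, -0.80943322, -0.01409446],
       [-0.57142425,  0.42663342, -0.70104084],
       [ 0.57345891, -0.40348703, -0.71298183]]), 't': array([248.01972589, 402.16597163, 704.55834434])}
top {'mtx': array([[471.28191243,   0.        , 321.81045104],
       [  0.        , 471.28191243, 241.53069676],
       [  0.        ,   0.        ,   1.        ]]), 'R': array([[ 0.01554499, -0.99974503, -0.01637761],
       [-0.98735837, -0.01276424, -0.15798902],
       [ 0.15773969,  0.01862651, -0.98730504]]), 't': array([-92.15429025, 544.26030194, 840.96396751])}
{'clock': 0.1, 'eef_pos': array([ 196.16059043, -619.03940852,  201.06397588]), 'tool_rot': array([-3.13983439e+00,  1.64161401e-05,  3.06816639e-01]), 'force': array([ 0.17794292, -0.6713337 , -0.86178843]), 'width': 85.42631709183762} 18.700000000000003
```

View pics/scene0.png

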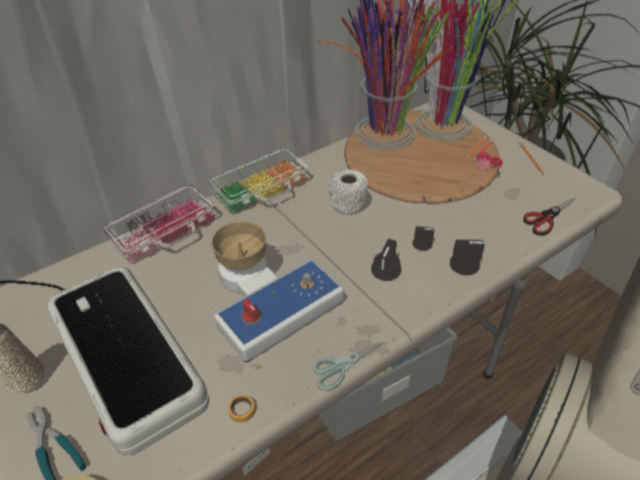

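View pics/top0.png

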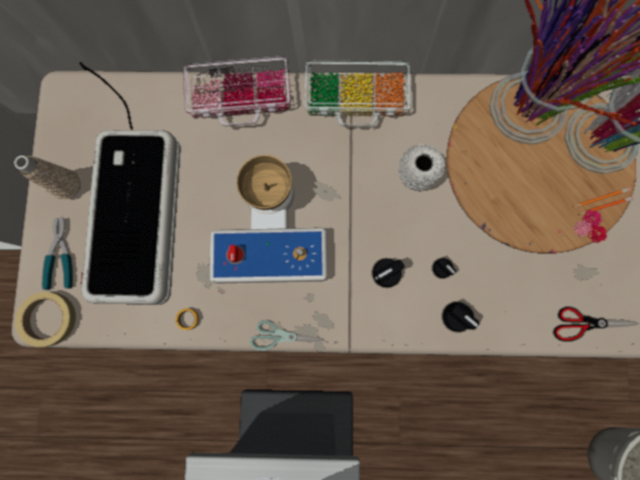

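```bash
cat > h.py <<'E'
import cv2,numpy as np
from cell import ctrl
from scipy.spatial.transform import Rotation as Ro
def ray(c,uv,z):
    K,R,t=c["mtx"],np.array(c["R"]),np.array(c["t"])
    d=R.T@np.linalg.solve(K,[uv[0],uv[1],1.]); o=-R.T@t
    return o+d*(z-o[2])/d[2]
def proj(c,X):
    p=c["mtx"]@(c["R"]@np.array(X,float)+c["t"]); return p[:2]/p[2]
def shot(n,f=None):
    c=ctrl.calibration(n); im=ctrl.get_image(n)
    if f: cv2.imwrite("pics/"+f,im[:,:,::-1])
    return c,im
def blobs(m,amin=20):
    cs,_=cv2.findContours(m.astype(np.uint8),cv2.RETR_EXTERNAL,cv2.CHAIN_APPROX_NONE)
    return sorted([c for c in cs if cv2.contourArea(c)>=amin],key=cv2.contourArea)[::-1]
E
python3 - <<'E'
from h import *
np.set_printoptions(precision=3,suppress=True)
c=ctrl.calibration("top"); im=cv2.imread("pics/top0.png"); h=cv2.cvtColor(im,cv2.COLOR_BGR2HSV)
m=cv2.inRange(h,(105,120,60),(125,255,255)); m[:, :200]=0;m[:,340:]=0
b=blobs(m)[0]; P=np.array([ray(c,p[0],45)[:2] for p in b],np.float32); print("console",cv2.minAreaRect(P))
m=cv2.inRange(h,(0,150,80),(8,255,255)); m[:,:215]=0;m[:,260:]=0;m[:230]=0;m[280:]=0
for b in blobs(m,5): print("red",ray(c,b[:,0].mean(0),70))
m=(im.max(2)<60).astype(np.uint8); m[:,:360]=0;m[:,490:]=0;m[:250]=0;m[340:]=0
for b in blobs(m): print("blk",cv2.contourArea(b),ray(c,b[:,0].mean(0),20),cv2.minAreaRect(b))
for n,p,z in(("tape",(187,318),8),("ball",(423,168),60),("sciss",(285,335),5),("k388",(388,272),30),("k444",(446,266),30),("shaft",(300,255),60)): print(n,ray(c,p,z))
w=ctrl.calibration("wrist"); s=ctrl.read_state(); R=Ro.from_euler("xyz",s["tool_rot"]).as_matrix()
o=-w["R"].T@w["t"]; print("cam in tool",R.T@(o-s["eef_pos"]),"axes in tool cols\n",R.T@w["R"].T,w["mtx"][0,0])
print(R)
E
```

```text
console ((520.3305053710938, 16.6649169921875), (80.19566345214844, 199.27224731445312), 1.9588568210601807)
red [516.502  77.101  70.   ]
red [516.639  64.162  70.   ]
blk 661.0 [ 408.989 -346.506   20.   ] ((459.50006103515625, 318.0000305175781), (34.64822769165039, 28.991378784179688), 45.0)
blk 655.0 [ 492.9  -210.27   20.  ] ((388.5, 272.5), (27.0, 31.0), 90.0)
blk 258.0 [ 502.357 -316.582   20.   ] ((442.60003662109375, 267.7000427246094), (18.782970428466797, 20.124608993530273), 63.43495178222656)
tape [399.941 171.233   8.   ]
ball [ 684.951 -272.513   60.   ]
sciss [371.018 -16.626   5.   ]
k388 [ 491.19  -209.348   30.   ]
k444 [ 504.006 -318.082   30.   ]
shaft [517.247 -45.193  60.   ]
cam in tool [  78.43    -1.151 -172.385] axes in tool cols
 [[ 0.001 -0.952 -0.306]
 [ 1.     0.     0.001]
 [-0.001 -0.306  0.952]] 368.6086588352023
[[ 0.953  0.302 -0.001]
 [ 0.302 -0.953  0.002]
 [-0.    -0.002 -1.   ]]
```

Request:
carry_out --deltas '[0,0,0,0.04,-0.019,0,-1,0,0,0,0.04,-0.019,0,-1,0,0,0,0.04,-0.019,0,-1,0,0,0,0.04,-0.019,0,-1,0,0,0,0.04,-0.019,0,-1,0,0,0,0.04,-0.019,0,-1,0,0,0,0.04,-0.019,0,-1,0,0,0,0.04,-0.019,0,-1,0,0,0,0.04,-0.019,0,-1,0,0,0,0.04,-0.019,0,-1,0,0,8.8,0,0,0,-1,0,0,8.8,0,0,0,-1]'

```text
clock: 1.6
eef_pos: [520.5, -316.8, 201.3]
tool_rot: [-3.141, 0.001, -0.004]
force: [-0.4, -1.2, -0.1]
width: 85.7
gripper_force: 0.0
```

Run:
```python
from h import *
s=ctrl.read_state(); c,im=shot("wrist","w1.png")
import pickle; pickle.dump(c,open("w1.pkl","wb"))
print(s["clock"],s["eef_pos"],s["tool_rot"],s["qpos"],s["force"])
print(proj(c,(504,-318,43)),proj(c,(522,-43,67)),proj(c,(518,77,78)))
```

```text
1.6 [ 520.47154218 -316.76092503  201.34131359] [-3.14093198e+00  9.55064515e-04 -3.76692784e-03] [ 0.42697426  0.57204685  0.11812549  1.63847234 -0.07938298  0.93691752
 -1.00097994] [-0.37911077 -1.18631676 -0.07895223]
[328.08630602 232.33870691] [  7.05804796 220.83675435] [-146.75357933  229.21388685]
```

View pics/w1.png

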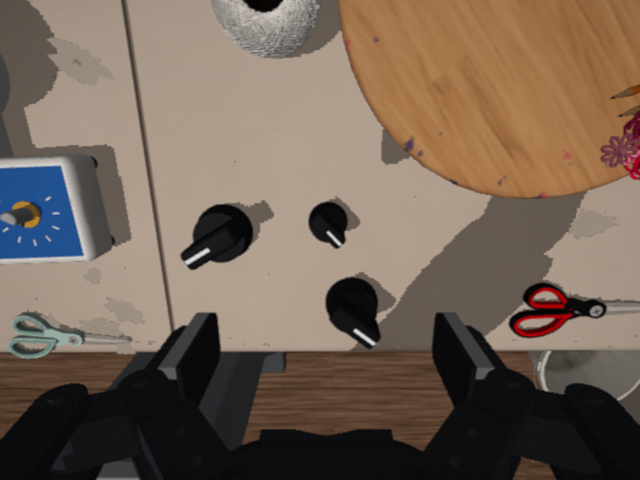

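Request:
carry_out --deltas '[0,0,0,0,-0.048,0,-1,0,0,0,0,-0.048,0,-1,0,0,0,0,-0.048,0,-1,0,0,0,0,-0.048,0,-1,0,0,0,0,-0.048,0,-1,0,0,0,0,-0.048,0,-1,0,0,0,0,-0.048,0,-1,0,0,0,0.01,0,0.02,-1,0,0,0,0.01,0,0.02,-1]'

```text
clock: 2.78
eef_pos: [540.6, 19.3, 161.5]
tool_rot: [-3.141, -0.0, 0.004]
force: [0.9, -0.3, 0.3]
width: 85.6
gripper_force: 0.0
```

Run:
```python
from h import *
np.set_printoptions(precision=2,suppress=True)
import pickle
s=ctrl.read_state(); c,im=shot("wrist","w2.png"); pickle.dump(c,open("w2.pkl","wb"))
print(s["clock"],s["eef_pos"],s["tool_rot"],s["qpos"])
a=proj(c,(522,-43,67));b=proj(c,(518,77,78));print(a,b)
x0,y0=int(b[0])-70,int(min(a[1],b[1]))-80
cv2.imwrite("pics/w2c.png",cv2.resize(im[y0:y0+180,x0:x0+260,::-1],None,fx=3,fy=3,interpolation=cv2.INTER_CUBIC)); print("crop",x0,y0)
# knob from w1
c=pickle.load(open("w1.pkl","rb")); im=cv2.imread("pics/w1.png"); g=im.min(2)
roi=np.zeros_like(g); roi[195:255,300:355]=1
m=(g>150)&(roi>0)
m=cv2.morphologyEx(((im.max(2)<70)&(roi>0)).astype(np.uint8),cv2.MORPH_CLOSE,np.ones((9,9)))&(g>110)
for b in blobs(m,3):
    P=np.array([ray(c,p[0],43)[:2] for p in b],np.float32); print("line",P.mean(0),cv2.minAreaRect(P),cv2.minAreaRect(b))
cv2.imwrite("pics/w1c.png",cv2.resize(im[195:255,300:360],None,fx=8,fy=8,interpolation=cv2.INTER_CUBIC))
```

```text
2.775 [540.62  19.29 161.53] [-3.14 -0.    0.  ] [-0.15  0.53  0.1   1.87 -0.07  0.75 -1.58]
[407.66 258.42] [249.24 267.87]
crop 179 178
line [ 498.74 -322.82] ((498.8885803222656, -322.7078552246094), (17.173765182495117, 3.0489795207977295), 40.03916931152344) ((333.0663757324219, 237.50440979003906), (17.779624938964844, 3.198450803756714), 48.8140754699707)
```

View pics/w2c.png

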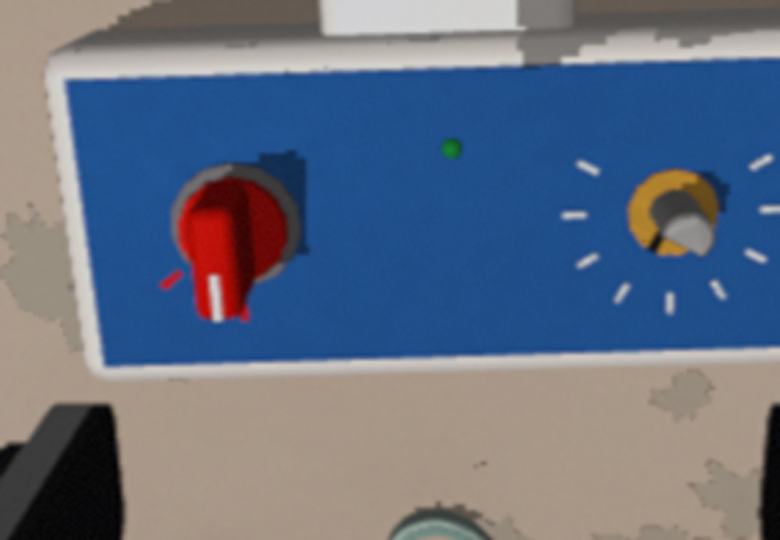

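View pics/w1c.png

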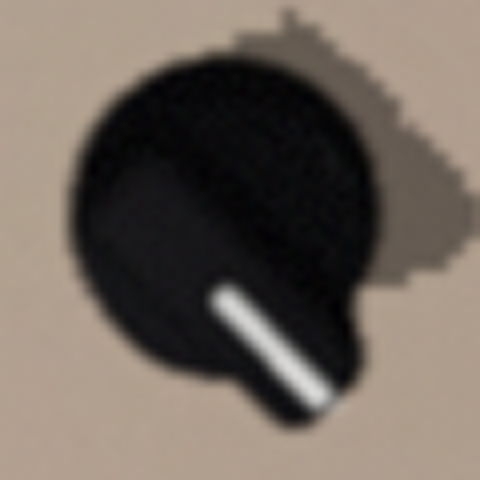

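```bash
cat > con.py <<'E'
from h import *
import pickle,sys
np.set_printoptions(precision=3,suppress=True)
f=sys.argv[1]
c=pickle.load(open(f+".pkl","rb")); im=cv2.imread(f"pics/{f}.png"); h=cv2.cvtColor(im,cv2.COLOR_BGR2HSV)
m=cv2.inRange(h,(100,120,50),(125,255,255))
b=blobs(m)[0]; P=np.array([ray(c,p[0],45)[:2] for p in cv2.convexHull(b)],np.float32)
print("blue",cv2.minAreaRect(P))
red=cv2.inRange(h,(0,150,60),(6,255,255))|cv2.inRange(h,(174,150,60),(180,255,255)); rb=blobs(red)[0]
x,y,w,hh=cv2.boundingRect(rb); M=np.zeros(m.shape,np.uint8); cv2.drawContours(M,[cv2.convexHull(rb)],-1,1,-1); M=cv2.dilate(M,np.ones((3,3)))
wl=(M>0)&(h[:,:,1]<90)&(h[:,:,2]>150); 
for l in blobs(wl,3):
    P=np.array([ray(c,p[0],78)[:2] for p in l],np.float32); print("redline",P.mean(0),cv2.minAreaRect(P))
hull=cv2.convexHull(rb);print("red bbox",x,y,w,hh)
E
python3 con.py w2
python3 - <<'E'
from h import *
import pickle
np.set_printoptions(precision=2,suppress=True)
c=pickle.load(open("w2.pkl","rb"))
q=lambda u,v:(u/3+179,v/3+178)
for z in(46,48): print(z,"collar",ray(c,q(673,213),z),"mark",ray(c,q(655,242),z))
print("tip",ray(c,q(690,236),67)); print("reset base",ray(c,q(237,225),48))
print("bar front end top",ray(c,q(217,318),78))
E
```

```text
blue ((520.9617919921875, 16.602561950683594), (82.8886489868164, 203.1460418701172), 2.0639286041259766)
redline [510.643  76.419] ((510.62701416015625, 76.39430236816406), (11.422283172607422, 2.434629440307617), 3.3909361362457275)
red bbox 238 237 37 47
46 collar [522.63 -43.85  46.  ] mark [514.14 -39.45  46.  ]
48 collar [523.29 -43.4   48.  ] mark [514.87 -39.03  48.  ]
tip [523.44 -43.93  67.  ]
reset base [519.32  75.65  48.  ]
bar front end top [504.95  76.19  78.  ]
```

Request:
carry_out --deltas '[0,0,-2,-0.011,-0.029,0.02,-1,0,0,0,-0.0105,-0.028,0.02,-1,0,0,0,0,0,0.035,-1,0,0,0,0,0,0.03,-1,0,0,0,0,0,0,-1]'

```text
clock: 3.45
eef_pos: [516.0, 74.5, 55.5]
tool_rot: [3.141, 0.005, 0.036]
force: [0.1, 0.3, 0.0]
width: 85.5
gripper_force: 0.0
```

Request:
carry_out --deltas '[0,0,0,0.003,-0.002,-0.0015,-1,0,0,0,0,0,0,1,0,0,0,0,0,0,1,0,0,0,0,0,0,1,0,0,0,0,0,0,1,0,0,0,0,0,0,1]'

```text
clock: 4.2
eef_pos: [520.9, 76.9, 58.4]
tool_rot: [3.142, 0.0, 0.034]
force: [0.7, 0.6, 0.2]
width: -0.1
gripper_force: 0.0
```

Run:
```python
from h import *
s=ctrl.read_state();print(s["clock"],s["eef_pos"],s["width"],s["gripper_force"],s["force"],s["torque"])
c,im=shot("wrist","w3.png"); c,i2=shot("scene")
o=np.hstack([im[180:480,170:470],cv2.resize(i2[270:350,200:280],(300,300),interpolation=cv2.INTER_CUBIC)]); cv2.imwrite("pics/w3c.png",o[:,:,::-1])
```

```text
4.2 [520.87438566  76.9459674   58.43958238] -0.08845216497239768 0.0 [0.71879522 0.62939122 0.15650202] [ 0.05765797 -0.01994154  0.02495438]
```

View pics/w3c.png

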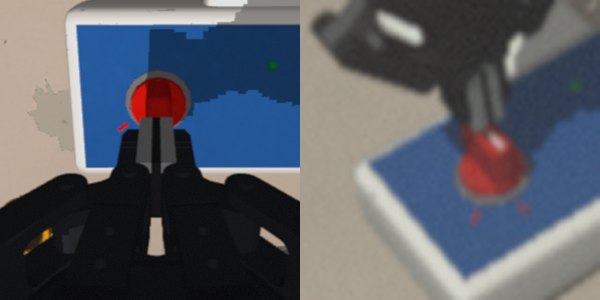

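Run:
```python
from h import *
c=ctrl.calibration("scene"); w=ctrl.calibration("wrist")
for X in((520.9,76.9,58.4),(520.9,76.9,78),(518.8,76.6,78),(504,76,78),(534,77,78),(518.8,76.6,53)):
    print(X,(proj(c,X)-[200,270])*3.75, proj(w,X)-[170,180])
c,im=shot("scene"); w,iw=shot("wrist")
o=np.hstack([cv2.resize(iw[250:370,270:390],(480,480),interpolation=cv2.INTER_CUBIC),]); 
p=cv2.resize(im[290:330,230:270],(300,300),interpolation=cv2.INTER_CUBIC); o=np.hstack([o,np.vstack([p,np.zeros((180,300,3),np.uint8)])])
cv2.imwrite("pics/w4c.png",o[:,:,::-1])
print({k:ctrl.read_state()[k] for k in("clock","width","gripper_force")})
```

```text
(520.9, 76.9, 58.4) [185.80048967 155.75999855] [157.77222153 106.84158458]
(520.9, 76.9, 78) [181.12556414 128.2736062 ] [158.03055953 124.57001567]
(518.8, 76.6, 78) [184.10842881 130.89195321] [158.51204669 128.69619366]
(504, 76, 78) [202.39753667 151.12033236] [158.6082603  156.81272353]
(534, 77, 78) [166.07993723 110.27227878] [158.88950393  98.22942164]
(518.8, 76.6, 53) [189.99670414 165.79719573] [158.13323691 106.25190745]
{'clock': 4.4, 'width': -0.03988743317850974, 'gripper_force': 0.0}
```

View pics/w4c.png

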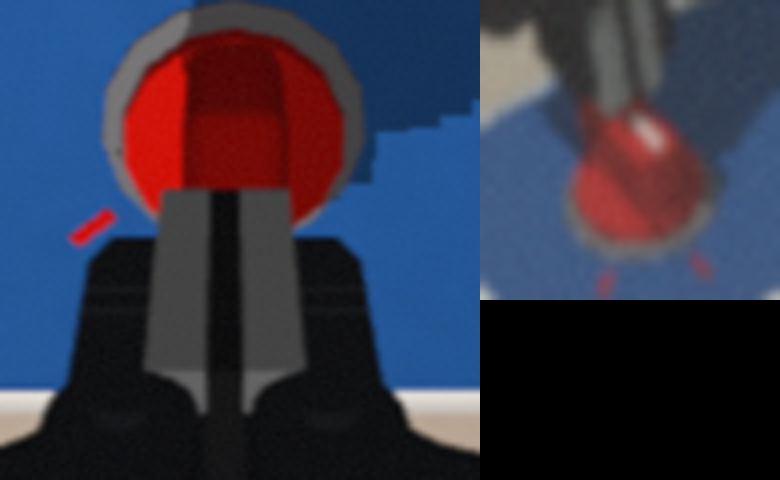

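Request:
carry_out --deltas '[0,0,0,0,0,0.004,1,0,0,0,0,0,0,1]'

```text
clock: 4.65
eef_pos: [520.6, 77.0, 54.0]
tool_rot: [3.141, 0.001, 0.035]
force: [-0.1, 0.5, 0.7]
width: -0.2
gripper_force: 0.0
```

Request:
carry_out --deltas '[0,0,0,0,0,0.003,1,0,0,0,0,0,0,1]'

```text
clock: 4.9
eef_pos: [520.7, 77.0, 51.2]
tool_rot: [3.142, 0.001, 0.034]
force: [-0.1, -0.4, -0.1]
width: -0.2
gripper_force: 0.0
```

Request:
carry_out --deltas '[0,0,0,0,0,0.002,1,0,0,0,0,0,0,1]'

```text
clock: 5.15
eef_pos: [520.8, 77.0, 49.3]
tool_rot: [3.142, 0.0, 0.035]
force: [-0.1, -0.3, -0.8]
width: -0.2
gripper_force: 0.0
```

Request:
carry_out --deltas '[0,0,0,0,0,0.002,1,0,0,0,0,0,0,1]'

```text
clock: 5.4
eef_pos: [521.2, 77.0, 48.6]
tool_rot: [-3.141, -0.001, 0.034]
force: [-2.5, -0.9, 11.2]
width: -0.4
gripper_force: 5.8
```

Request:
carry_out --deltas '[0,0,0,0,0,0.0015,1,0,0,0,0,0,0,1]'

```text
clock: 5.65
eef_pos: [521.3, 77.1, 48.4]
tool_rot: [-3.141, -0.001, 0.034]
force: [-4.4, -0.4, 24.8]
width: 0.5
gripper_force: 12.3
```

Request:
carry_out --deltas '[0,0,0,0,0,0.0015,1,0,0,0,0,0,0,1]'

```text
clock: 5.9
eef_pos: [521.3, 77.1, 48.3]
tool_rot: [-3.141, -0.002, 0.034]
force: [-8.2, -0.7, 37.1]
width: 0.1
gripper_force: 18.8
```

Request:
carry_out --deltas '[0,0,0,-0.0015,0,-0.015,1,0,0,0,0,0,0,-1,0,0,0,0,0,0,-1,0,0,0,0,0,0,-1,0,0,0,0,0,0.016,-1,0,0,0,0,0,0.015,-1,0,0,0,0,0,0,-1]'

```text
clock: 6.78
eef_pos: [517.8, 76.6, 26.4]
tool_rot: [3.141, 0.004, 0.034]
force: [-0.6, -0.2, -0.4]
width: 84.9
gripper_force: 0.0
```

Request:
carry_out --deltas '[0,0,0,0,0,0,1,0,0,0,0,0,0,1,0,0,0,0,0,0,1,0,0,0,0,0,0,1,0,0,0,0,0,0,1,0,0,0,0,0,0,1]'

```text
clock: 7.52
eef_pos: [519.7, 75.8, 29.0]
tool_rot: [3.141, -0.001, 0.034]
force: [-0.8, -2.8, 5.3]
width: 10.6
gripper_force: 60.3
```

Request:
carry_out --deltas '[0,0,9,0,0,0,1,0,0,9,0,0,0,1,0,0,9,0,0,0,1,0,0,9,0,0,0,1,0,0,9,0,0,0,1,0,0,7,0,0,0,1,0,0,0,0,0,0,1,0,0,0,0,0,0,1]'

```text
clock: 8.52
eef_pos: [519.7, 75.6, 29.0]
tool_rot: [3.141, -0.002, -0.873]
force: [-0.9, -3.6, 6.5]
width: 10.6
gripper_force: 60.5
```

```bash
python3 -c "
from h import *
s=ctrl.read_state();print(s['tool_rot'],s['torque'],s['force'],s['qpos'])"
```

```text
[ 3.14134161e+00 -1.72739956e-03 -8.72605755e-01] [-0.78513975  0.17059668  0.32718705] [-0.87121545 -3.58099201  6.52914359] [-0.38215771  0.74007453  0.27973842  2.00754644 -0.43768563  0.45062568
 -2.21797093]
```

Request:
carry_out --deltas '[0,0,3,0,0,0,1,0,0,0,0,0,0,1]'

```text
clock: 8.78
eef_pos: [519.7, 75.6, 29.0]
tool_rot: [3.141, -0.002, -0.92]
force: [-1.4, -4.5, 6.9]
width: 10.4
gripper_force: 71.6
```

Request:
carry_out --deltas '[0,0,0,0,0,0,-1,0,0,0,0,0,0,-1,0,0,0,0,0,0,-1,0,0,0,0,0,0,-1,0,0,0,0,0,-0.04,-1,0,0,0,0,0,-0.05,-1,0,0,0,0,0,-0.05,-1,0,0,-10,0,0,0,-1,0,0,-10,0,0,0,-1,0,0,-10,0,0,0,-1]'

```text
clock: 10.02
eef_pos: [519.3, 77.2, 168.6]
tool_rot: [-3.141, -0.0, -0.396]
force: [-0.5, 0.8, -0.0]
width: 85.5
gripper_force: 0.0
```

```bash
python3 - <<'E'
from h import *
import pickle
s=ctrl.read_state(); c,im=shot("wrist","w5.png"); pickle.dump(c,open("w5.pkl","wb"))
print(s["clock"],s["eef_pos"],s["tool_rot"],s["width"])
a=proj(c,(523,-43.4,55));print(a)
x0,y0=int(a[0])-50,int(a[1])-40; print(x0,y0)
cv2.imwrite("pics/w5c.png",cv2.resize(im[y0:y0+80,x0:x0+100,::-1],None,fx=7,fy=7,interpolation=cv2.INTER_CUBIC))
E
python3 con.py w5
```

```text
10.025 [519.28481766  77.16162877 168.60418025] [-3.14128376e+00 -1.31092606e-04 -3.95912843e-01] 85.48661509921045
[470.80326336 164.52325323]
420 124
blue ((521.0647583007812, 16.467124938964844), (83.13908386230469, 203.2662811279297), 2.0470592975616455)
redline [510.381  76.37 ] ((510.570556640625, 76.37682342529297), (12.255302429199219, 2.379697322845459), 3.0963845252990723)
red bbox 310 209 36 46
```

View pics/w5c.png

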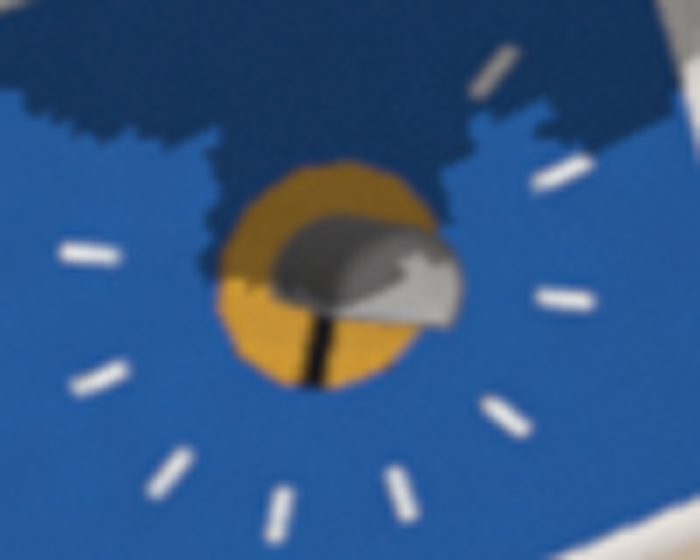

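Run:
```python
from h import *
import pickle
np.set_printoptions(precision=2,suppress=True)
c=pickle.load(open("w5.pkl","rb")); q=lambda u,v:(u/7+420,v/7+124)
for z in (46,48):
    C,a,b=[ray(c,q(*p),z) for p in((328,275),(322,320),(314,387))]
    for p in(C,a): print(z,p,np.arctan2(*(p-b)[[1,0]]))
f,g=ray(c,q(352,318),67),ray(c,q(448,326),67); d=f-g; print("tip flat",f,g,np.arctan2(d[1],d[0])-np.pi/2)
print("tip top pt",ray(c,q(463,285),67))
c2=pickle.load(open("w1.pkl","rb"))
im=cv2.imread("pics/w1.png"); roi=np.zeros(im.shape[:2],np.uint8); roi[195:255,300:350]=1
m=((im.max(2)<45)&(roi>0)); b=blobs(m)[0]
P=np.array([ray(c2,p[0],5)[:2] for p in b],np.float32); print(cv2.boundingRect(b),"skirt approx",P.min(0),P.max(0))
```

```text
46 [522.97 -43.68  46.  ] -0.4057582386187838
46 [518.41 -41.68  46.  ] -0.40012564355079216
48 [523.43 -43.06  48.  ] -0.405758238618783
48 [518.91 -41.07  48.  ] -0.4001256435507889
tip flat [522.59 -38.25  67.  ] [517.91 -47.31  67.  ] -0.4765420602141448
tip top pt [521.42 -49.86  67.  ]
(309, 202, 38, 46) skirt approx [ 477.03 -336.75] [ 525.07 -298.57]
```

Request:
carry_out --deltas '[0,0,-10.5,0,0,0,-1,0,0,-10.5,0,0,0,-1,0,0,-10.5,0,0,0,-1,0,0,-10.5,0,0,0,-1,0,0,-10.5,0,0,0,-1,0,0,-10.3,0,0,0,-1]'

```text
clock: 10.82
eef_pos: [519.2, 76.9, 168.3]
tool_rot: [-3.141, 0.0, 0.697]
force: [-0.0, -0.3, -0.5]
width: 85.2
gripper_force: 0.0
```

Request:
carry_out --deltas '[0,0,0,-0.033,0.0366,0,-1,0,0,0,-0.033,0.0366,0,-1,0,0,0,-0.033,0.0366,0,-1,0,0,0,-0.033,0.0366,0,-1,0,0,0,-0.033,0.0366,0,-1,0,0,0,-0.033,0.0366,0,-1,0,0,0,-0.033,0.0366,0,-1,0,0,0,-0.033,0.0366,0,-1,0,0,0,0,0,0.03,-1,0,0,0,0,0,0.03,-1,0,0,0,0,0,0,-1]'

```text
clock: 12.2
eef_pos: [501.9, -315.9, 106.2]
tool_rot: [-3.136, 0.002, 0.692]
force: [-0.2, 0.7, 0.3]
width: 85.5
gripper_force: 0.0
```

Run:
```python
from h import *
import pickle
np.set_printoptions(precision=2,suppress=True)
s=ctrl.read_state(); c,im=shot("wrist","w6.png"); pickle.dump(c,open("w6.pkl","wb"))
print(s["clock"],s["eef_pos"],s["tool_rot"])
a=proj(c,(505.5,-317,20));print(a); x0,y0=int(a[0])-50,int(a[1])-40; print(x0,y0)
m=np.zeros(im.shape[:2],np.uint8); cv2.circle(m,(int(a[0]),int(a[1])),60,1,-1)
bl=((im.max(2)<60)&(m>0)); bl[:,:]=cv2.morphologyEx(bl.astype(np.uint8),cv2.MORPH_CLOSE,np.ones((11,11)))
for l in blobs((bl>0)&(im.min(2)>110),5):
    P=np.array([ray(c,p[0],43)[:2] for p in l],np.float32); print("line",P.mean(0),cv2.minAreaRect(P))
cv2.imwrite("pics/w6c.png",cv2.resize(im[y0:y0+100,x0:x0+100,::-1],None,fx=6,fy=6,interpolation=cv2.INTER_CUBIC))
```

```text
12.2 [ 501.87 -315.95  106.24] [-3.14  0.    0.69]
[331.81 235.82]
281 195
line [ 499.   -322.83] ((498.5643005371094, -322.6675720214844), (17.360063552856445, 2.698389768600464), 40.08615493774414)
```

View pics/w6c.png

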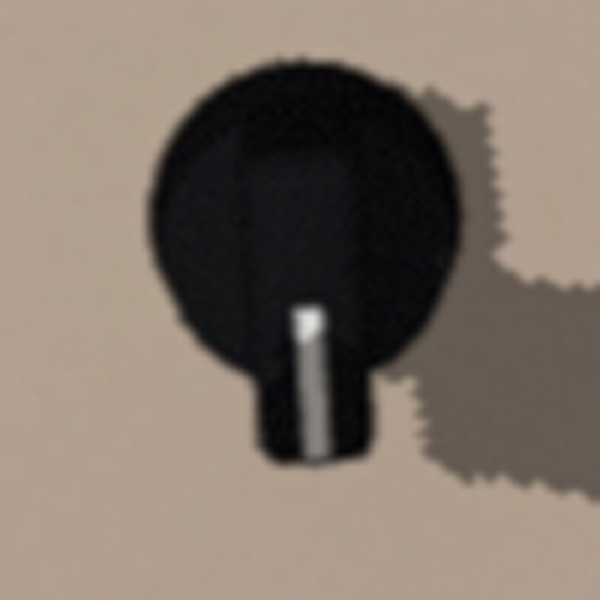

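Run:
```python
from h import *
import pickle
c=pickle.load(open("w6.pkl","rb"))
for z in(2,5,8): print(ray(c,(332,231),z))
print(ray(c,(281+312/6,195+460/6),43))
```

```text
[ 504.60875752 -318.19392918    2.        ]
[ 505.23971606 -317.6200972     5.        ]
[ 505.87067461 -317.04626522    8.        ]
[ 491.40886991 -329.55460447   43.        ]
```

Request:
carry_out --deltas '[0,0,-0.5,0.0023,0.0033,0.02,-1,0,0,0,0,0,0.04,-1,0,0,0,0,0,0.03,-1,0,0,0,0,0,0.015,-1,0,0,0,0,0,0,-1,0,0,0,0,0,0,-1]'

```text
clock: 13.0
eef_pos: [508.8, -318.6, 4.5]
tool_rot: [3.139, -0.001, 0.703]
force: [0.4, 0.1, 0.2]
width: 85.0
gripper_force: 0.0
```

Request:
carry_out --deltas '[0,0,0,-0.0013,-0.0032,0.012,-1,0,0,0,0,0,0,-1,0,0,0,0,0,0,-1]'

```text
clock: 13.38
eef_pos: [504.7, -316.5, -8.5]
tool_rot: [3.141, -0.0, 0.703]
force: [-0.2, -0.1, -0.9]
width: 85.7
gripper_force: 0.0
```

Request:
carry_out --deltas '[0,0,0,0,0,0,1,0,0,0,0,0,0,1,0,0,0,0,0,0,1,0,0,0,0,0,0,1,0,0,0,0,0,0,1,0,0,0,0,0,0,1,0,0,0,0,0,0,1]'

```text
clock: 14.25
eef_pos: [504.9, -316.6, -8.4]
tool_rot: [3.141, -0.0, 0.703]
force: [0.3, 0.3, 2.5]
width: 13.1
gripper_force: 58.9
```

Request:
carry_out --deltas '[0,0,0,0,0,-0.03,1,0,0,0,0,0,-0.04,1,0,0,0,0,0,-0.04,1,0,0,9.36,0,0,0,1,0,0,9.36,0,0,0,1,0,0,9.36,0,0,0,1,0,0,9.36,0,0,0,1,0,0,9.36,0,0,0,1,0,0,9.36,0,0,0,1,0,0,9.36,0,0,0,1]'

```text
clock: 15.5
eef_pos: [504.3, -316.1, 101.0]
tool_rot: [-3.141, 0.001, -0.446]
force: [0.2, 0.1, -1.1]
width: 12.8
gripper_force: 58.6
```

Request:
carry_out --deltas '[0,0,0,-0.0143,-0.0364,0,1,0,0,0,-0.0143,-0.0364,0,1,0,0,0,-0.0143,-0.0364,0,1,0,0,0,-0.0143,-0.0364,0,1,0,0,0,-0.0143,-0.0364,0,1,0,0,0,-0.0143,-0.0364,0,1,0,0,0,-0.0143,-0.0364,0,1,0,0,0,0,0,0,1,0,0,0,0,0,0,1]'

```text
clock: 16.62
eef_pos: [522.6, -43.9, 101.3]
tool_rot: [3.141, -0.0, -0.441]
force: [0.1, -0.3, -0.7]
width: 13.0
gripper_force: 58.7
```

Run:
```python
from h import *
import pickle
np.set_printoptions(precision=3,suppress=True)
s=ctrl.read_state(); c,im=shot("wrist","w7.png"); pickle.dump(c,open("w7.pkl","wb"))
print(s["clock"],s["eef_pos"],s["tool_rot"],s["force"],s["torque"])
a=proj(c,np.array(s["eef_pos"])+[0,0,40]);print(a); x0,y0=int(a[0])-80,int(a[1])-90; print(x0,y0)
w=cv2.resize(im[y0:y0+140,x0:x0+160],(480,420),interpolation=cv2.INTER_CUBIC)
sc=ctrl.calibration("scene"); i2=ctrl.get_image("scene"); b=proj(sc,(523,-43,90)).astype(int); print(b)
p=cv2.resize(i2[b[1]-35:b[1]+35,b[0]-25:b[0]+25],(300,420),interpolation=cv2.INTER_CUBIC)
cv2.imwrite("pics/w7c.png",np.hstack([w,p])[:,:,::-1])
```

```text
16.625 [522.55  -43.925 101.315] [ 3.141 -0.    -0.441] [ 0.149 -0.318 -0.687] [-0.03  -0.041 -0.004]
[327.689 326.826]
247 236
[305 267]
```

View pics/w7c.png

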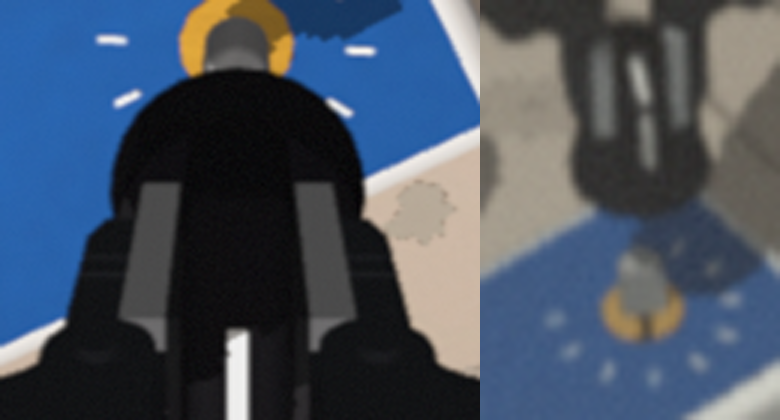

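Request:
carry_out --deltas '[0,0,0,0,0,0.02,1,0,0,0,0,0,0.019,1,0,0,0,0,0,0,1,0,0,0,0,0,0,1]'

```text
clock: 17.23
eef_pos: [523.1, -44.3, 62.9]
tool_rot: [3.142, -0.001, -0.442]
force: [0.8, 0.4, -1.6]
width: 12.8
gripper_force: 58.7
```

Request:
carry_out --deltas '[0,0,0,0,0,0.002,1,0,0,0,0,0,0.002,1,0,0,0,0,0,0,1]'

```text
clock: 17.6
eef_pos: [522.9, -43.3, 58.5]
tool_rot: [-3.141, -0.0, -0.441]
force: [0.4, 0.1, -0.3]
width: 12.5
gripper_force: 58.7
```

Request:
carry_out --deltas '[0,0,0,0,0,0.0015,1,0,0,0,0,0,0,1]'

```text
clock: 17.85
eef_pos: [523.7, -43.7, 57.2]
tool_rot: [-3.141, -0.002, -0.441]
force: [1.1, -0.4, 1.2]
width: 12.7
gripper_force: 59.0
```

Request:
carry_out --deltas '[0,0,0,0,0,0.0015,1,0,0,0,0,0,0,1]'

```text
clock: 18.1
eef_pos: [523.7, -43.7, 55.8]
tool_rot: [-3.141, -0.002, -0.441]
force: [2.4, -1.5, 5.3]
width: 12.6
gripper_force: 59.3
```

Request:
carry_out --deltas '[0,0,0,0,0,0.002,1,0,0,0,0,0,0,1]'

```text
clock: 18.35
eef_pos: [524.0, -44.1, 53.4]
tool_rot: [3.141, -0.003, -0.441]
force: [4.9, -2.8, -0.4]
width: 12.8
gripper_force: 58.7
```

Request:
carry_out --deltas '[0,0,0,0,0,0.002,1,0,0,0,0,0,0,1]'

```text
clock: 18.6
eef_pos: [524.0, -44.1, 51.5]
tool_rot: [3.142, -0.003, -0.441]
force: [5.8, -3.1, 0.5]
width: 12.9
gripper_force: 58.8
```

Request:
carry_out --deltas '[0,0,0,0.0008,0,0.002,1,0,0,0,0,0,0,1]'

```text
clock: 18.85
eef_pos: [524.1, -44.0, 49.4]
tool_rot: [3.142, -0.001, -0.441]
force: [4.6, -2.2, 0.3]
width: 13.3
gripper_force: 58.9
```

Request:
carry_out --deltas '[0,0,0,0,0,0.003,1,0,0,0,0,0,0,1]'

```text
clock: 19.1
eef_pos: [524.1, -44.1, 46.2]
tool_rot: [3.142, -0.001, -0.441]
force: [4.8, -2.4, 0.3]
width: 12.5
gripper_force: 58.8
```

Request:
carry_out --deltas '[0,0,0,0,0,0.002,1,0,0,0,0,0,0,1,0,0,0,0,0,0,1]'

```text
clock: 19.48
eef_pos: [524.2, -44.0, 44.5]
tool_rot: [-3.141, -0.001, -0.441]
force: [3.5, -2.6, 3.0]
width: 12.5
gripper_force: 59.0
```

Request:
carry_out --deltas '[0,0,0,0,0,0.002,1,0,0,0,0,0,0,1,0,0,0,0,0,0,1]'

```text
clock: 19.85
eef_pos: [524.2, -44.1, 42.7]
tool_rot: [-3.141, -0.002, -0.441]
force: [4.1, -3.2, 5.0]
width: 12.6
gripper_force: 59.3
```

Request:
carry_out --deltas '[0,0,0,0,0,0.002,1,0,0,0,0,0,0,1,0,0,0,0,0,0,1]'

```text
clock: 20.23
eef_pos: [524.2, -44.1, 40.9]
tool_rot: [-3.141, -0.002, -0.441]
force: [3.5, -3.7, 7.2]
width: 12.7
gripper_force: 59.7
```

Request:
carry_out --deltas '[0,0,0,0,0,0.0015,1,0,0,0,0,0,0,1,0,0,0,0,0,0,1]'

```text
clock: 20.6
eef_pos: [524.4, -44.0, 40.3]
tool_rot: [-3.141, -0.002, -0.441]
force: [2.1, -3.4, 15.4]
width: 12.8
gripper_force: 61.1
```

Request:
carry_out --deltas '[0,0,0,0,0,0.001,1,0,0,0,0,0,0,1,0,0,0,0,0,0,1,0,0,0,0,0,0,1]'

```text
clock: 21.1
eef_pos: [524.4, -44.1, 40.1]
tool_rot: [-3.14, -0.002, -0.441]
force: [-0.9, -1.7, 23.9]
width: 12.7
gripper_force: 62.3
```

Run:
```python
from cell import ctrl
s=ctrl.read_state();print(s["eef_pos"],s["tool_rot"],s["force"],s["gripper_force"])
if s["force"][2]>14: print(ctrl.finish_job())
```

```text
[524.40930884 -44.05855277  40.11522587] [-3.14008167e+00 -2.16923266e-03 -4.41238069e-01] [-0.91212379 -1.65351703 23.89161375] 62.33122229576111
the job is handed in; nothing more can be done
None
```

The job is handed in at about 21 s of the 51 s allowed, with no verdict returned: the reset knob was twisted to its stop and sprang back, and the speed knob is on the D-shaft, still gripped and pressed to the stop with about 24 N.

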